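# Take an objective out of the dust cabinet for cleaning

### The job

Slide the clear dust guard of the little cabinet fully open by its blue handle, lift the white objective with the blue band off the freely spinning turntable, and set it down gently, upright, on the blue lens-tissue booklet. Then slide the guard fully shut again. Leave the red-capped jar and the black filter cube standing on the turntable, and do not disturb the mouse or the coverslip box on the desk.

Things in the scene. Friction and masses are not known exactly. Their poses are not given: they have to be found in the camera images.
- cabinet: Low white desktop dust cabinet, fixed, 190 x 410 x 82 mm. Origin: desk level on the turntable's axis; from there it spans x -95..95, y -100..310 mm. Chamber with the turntable: y -92..119, back wall from x 87, right end wall at y -92..-100 mm, wall tops at z 82 mm, front closed only by the guard. Solid grey housing y 119..309 mm, top at z 78 mm (track 82).
- guard (a joint): Travel of the sliding guard, m: 0 fully shut (over the chamber), 0.20 fully open (over the grey housing); opens along the cabinet's +y, about 2 N of friction. Clear L-shaped guard, 204 mm long (y -97..107 at travel 0), in an aluminium frame: top pane over the chamber's depth (frame top at z 88 mm) and front pane at cabinet x = -100 mm.
- guard_handle (a point): Middle of the guard's blue handle, an upright fin on top of the guard, 64 mm along cabinet x, 12 mm thick along cabinet y, from z 88 to 118 mm; this point is at z 103 mm and moves with the guard; over the turntable's axis at travel 0. Push it from either side or pinch it. Black foot 74 x 26 mm, top at z 89 mm.
- turntable_center (a point): Centre of the top face of the turntable, 22 mm above the desk, axes as the cabinet's. The disc is 156 mm across, flat, black-topped, and turns freely about the vertical.
- objective: White microscope objective with a blue band, round, 26 mm in diameter, 46 mm tall, tapering at the top (widest below 30 mm), 0.12 kg, loose, standing on the turntable about 45 mm from its axis. Origin: centre of its underside; z up along it.
- red_cap_jar: Black round jar with a red cap, 36 mm in diameter, 50 mm tall, loose on the turntable. Origin: centre of its underside, z up.
- filter_cube: Black filter cube with a round port on top, 30 x 34 x 31 mm, loose on the turntable. Origin: centre of its underside, z up.
- lens_tissue: Booklet of lens tissue with a blue cover lying on the desk right of the cabinet, 74 (x) x 102 (y) x 8 mm thick, does not move. Origin: centre of its underside.
- mouse: Black computer mouse on the desk, 60 x 109 x 37 mm, loose. Origin: centre of its underside.
- coverslip_box: Pale blue and white coverslip box on the desk, 32 x 32 x 25 mm, loose. Origin: centre of its underside.
There are look-alikes about, which are no part of the job. What is meant by the lens_tissue is not orange, and is the larger of those in its own colour.

How it is judged:
On the way, in this order (a step that is already met when the one before it is completed fails the run):
1. the guard is slid open (travel over 0.15 m of 0.20 m) while the objective still stands on the turntable (value of joint guard above 0.15 m and horizontal distance between objective and turntable_center below 0.078 m and z of objective in the frame of turntable_center between -0.004 and 0.006 m), for 0.2 s.
2. the objective stands upright on the booklet, released and at rest (x of objective in the frame of lens_tissue between -0.036 and 0.036 m and y of objective in the frame of lens_tissue between -0.05 and 0.05 m and z of objective in the frame of lens_tissue between 0.004 and 0.014 m and angle between objective's own z axis and vertical below 0.12 rad and contact force between the fingers and objective below 0.1 N and linear speed of objective below 0.03 m/s), for 0.2 s.
At the end, for the whole second after the job is handed in: Guard shut (travel under 5 mm) and still; objective upright (within 0.12 rad) on the booklet, its axis over the cover (36 mm of the middle in x, 50 mm in y), released, at rest; jar and filter cube still upright on the turntable, within 75 mm of its axis (all of step 2 and value of joint guard below 0.005 m and velocity of joint guard between -0.01 and 0.01 m/s and horizontal distance between each of red_cap_jar, filter_cube and turntable_center below 0.075 m and z of red_cap_jar in the frame of turntable_center between -0.004 and 0.006 m and angle between each of red_cap_jar, filter_cube's own z axis and vertical below 0.12 rad and z of filter_cube in the frame of turntable_center between -0.004 and 0.006 m); the robot touches nothing.
It fails at once if the objective is tipped over (more than 0.8 rad) (angle between objective's own z axis and vertical above 0.8 rad).
It fails at once if the objective is dropped (falls faster than 0.7 m/s out of the fingers) (linear speed of objective above 0.7 m/s and contact force between the fingers and objective below 0.1 N).
It fails at once if the jar or the filter cube is knocked over (more than 0.8 rad) (angle between any of red_cap_jar, filter_cube's own z axis and vertical above 0.8 rad).
It fails at once if the mouse or the coverslip box is moved by more than 30 mm (distance of any of mouse, coverslip_box from where it was at the start of the episode above 0.03 m).
It also fails if it takes over 72 s, if anything falls off the work surface, if the arm or the gripper's body presses on something with over 40 N, if the wrist force passes 120 N, or if a joint passes its speed limit or range.

### The arm

A 6-joint arm with a two-finger parallel gripper is mounted at the origin on a cart in front of the work surface, level with it; the furniture and walls round the work are solid. World frame = base frame: x ahead of the robot, y to its left, z up, the work surface at z = 0. Lengths are in m, angles in rad, forces in N, time in s.
With the tool pointing down it reaches from about 0.35 to 0.775 m from the base axis. Payload 5.5 kg.
Tool frame: the origin (TCP) lies between the finger pads; the fingertips stand 8 mm ahead of it and the grasp point (between the pads) lies 11 mm behind it; z points along the fingers, y is the line along which they close (so a half turn about z gives the same grasp; the last joint's range is limited). The gripper opens to 85 mm and grips with 20 to 120 N. Pads are 22 mm wide; open, the fingers measure 114 mm over their backs; the gripper's body (76 mm by 85 mm) begins 54 mm behind the grasp point. The pads swing forward as they close: fully open they stand 13 mm farther back than shut.
Start: joints at [1.011, 0.313, 0.046, 1.304, 0, 1.431], TCP at [0.234, 0.525, 0.239] pointing down, gripper open.
Joint ranges: [-2.76, 2.76], [-0.86, 1.69], [-1.03, 1.26], [-2.2, 2.34], [-1.47, 1.5], [-3.14, 3.14]. Speed limits (rad/s): [2.57, 2.57, 3.14, 3.14, 3.14, 3.14].

### API

Orientations are given as a unit quaternion [w, x, y, z].
In Python, from workcell import env gives the robot as it stands.
- The arm moves only by the tool move_arm, never from a script. Its argument "moves" is one flat list of numbers, 5 for each row, row after row: the shift along the world's x, y, z in m, then the turn about the world's z in rad, then the finger opening in m, from 0 to 0.0854. A call has 1 to 12 rows; each row is the pose to reach, as a shift and turn from the pose commanded when the call began; what a row does not reach only later rows make up. A row lasts 1/12 s, in which the tool goes at most 41.7 mm and 7.16 degrees, less where a joint would pass 70% of its speed; a pose out of reach is approached as far as the arm can. A call with a gripper value outside its range is refused whole. The fingers move at their own pace and stop on an object; "newtons" is the grip in N (left out, the last holds). Time passes only in rows, so rows that repeat a pose let the fingers close. It gives the time, the measured TCP pose, the force, the opening and the grip force at its end, in the units of the state.
- env.get_state(): the state, without advancing time (a new reading comes with each control period).
- env.read_camera(name): name is "scene" or "top" or "wrist"; returns a dict with "pixels" (400x640x3 uint8, red, green, blue), "camera_matrix" (3x3 intrinsics, pixels), "rvec" (rotation vector, rad) and "tvec" (3), from world to camera coordinates, as OpenCV has them. Camera axes: x right, y down, z forward; pixel columns grow to the right and rows downward; lengths in m; the calibration is good to about 2 mm. A picture is of the moment at which its call begins. There is no depth.
- env.hand_in(): hands the job in; it is judged then, once.
The state is a dict: "clock": time; "joint_pos": joint angles; "qvel": joint speeds; "tau": joint torques, N m; "tcp_pos": TCP position; "orientation": TCP orientation; "wrist_force": force on the tool from outside, world axes, zero at the start; "ft_torque": the same for the moment, N m; "finger_gap": finger opening in m; "grip_force": force on a finger pad.
Only numpy, scipy, OpenCV 4.12 (cv2) and the standard library are available. Lean on these libraries where they do the work, as an engineer would, in place of code of your own. Each camera call takes 0.05 s, during which the arm holds its last target. There are 200 camera calls.

## Working session

There is one attempt and no reset: what is moved stays moved. The work goes in short steps, Python scripts to look and compute and a tool call to move; the robot and the scene stay as the last step left them, time stands still between calls to the robot, and variables do not carry over. Pictures are saved under pics/ and viewed, at most 10 in all, crops included, and the job is handed in when it is done.

Besides the shell and the picture viewer there is one more tool, called after "Request:" as name(argument=value, ...) on one line, values as JSON. move_arm: Moves the arm, as the interface text tells. Its arguments: {"type":"object","properties":{"moves":{"type":"array"},"newtons":{"type":"number"}},"required":["moves"]}

```bash
mkdir -p pics; ls
cat > h.py <<'E'
import numpy as np,cv2
from workcell import env
def cam(n):
    c=env.read_camera(n); return c
def ray(c,u,v,z):
    K=np.array(c["camera_matrix"]);R,_=cv2.Rodrigues(np.array(c["rvec"],float));t=np.array(c["tvec"],float).ravel()
    d=R.T@np.linalg.inv(K)@np.array([u,v,1.]);o=-R.T@t
    return o+d*(z-o[2])/d[2]
def proj(c,p):
    return cv2.projectPoints(np.array(p,float).reshape(-1,1,3),np.array(c["rvec"],float),np.array(c["tvec"],float),np.array(c["camera_matrix"]),None)[0].reshape(-1,2)
def save(c,n): cv2.imwrite("pics/"+n,np.ascontiguousarray(c["pixels"][...,::-1]))
E
python3 - <<'E'
from h import *
import pickle
for n in ("scene","top"):
    c=cam(n);save(c,n+"0.png");pickle.dump(c,open(n+"0.pkl","wb"))
    R,_=cv2.Rodrigues(np.array(c["rvec"],float));print(n,-R.T@np.array(c["tvec"]).ravel(),R[2])
s=env.get_state();print(s)
E
```

```text
pics
scene [ 0.10677319 -0.71967008  0.5963881 ] [ 0.39096007  0.72526031 -0.56669895]
top [ 0.28439111 -0.09002233  1.0683317 ] [ 0.18569013  0.00892459 -0.98256782]
{'clock': 0.1, 'joint_pos': array([1.01137306e+00, 3.13925296e-01, 4.51130237e-02, 1.30362693e+00,
       7.19149177e-06, 1.43122196e+00]), 'qvel': array([ 0.0006404 , -0.0011897 ,  0.00254916,  0.00016297, -0.0013236 ,
        0.00186106]), 'tau': array([ 2.33811727e-03, -4.81726170e+01,  2.99243939e+01,  1.27848261e-02,
       -1.85778595e-04, -5.46430272e-06]), 'tcp_pos': array([0.23413867, 0.52468496, 0.23850641]), 'orientation': array([-2.84660466e-04,  2.08385940e-01,  9.78046331e-01, -7.70545080e-04]), 'wrist_force': array([ 0.19348121, -0.42103374,  1.17880352]), 'ft_torque': array([-0.00467422,  0.03112456, -0.00483851]), 'grip_force': 0.0, 'finger_gap': 0.08529223045053973}
```

View pics/scene0.png

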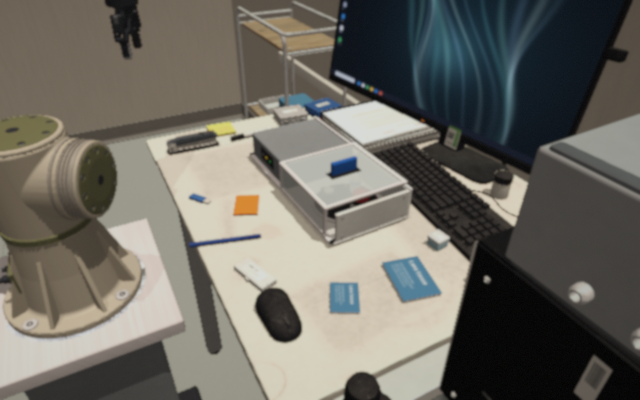

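View pics/top0.png

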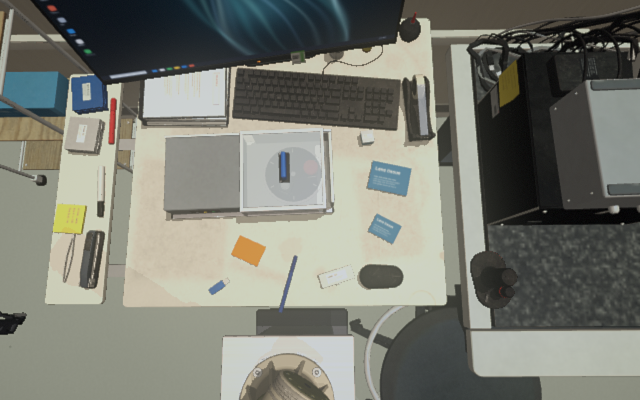

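Scene: cabinet with the blue handle at top-view (284,167). Booklet candidates in the top view are the large blue at (388,178), the small blue at (384,228) and the orange at (248,250). The large blue one fits "not orange, larger of its colour". The mouse is at (381,277) and the coverslip box at (367,137).

Run:
```python
from h import *
import pickle
for n,zs in (("top",(0.008,0.118)),("scene",(0.008,0.118))):
    c=pickle.load(open(n+"0.pkl","rb"));im=c["pixels"];hsv=cv2.cvtColor(im,cv2.COLOR_RGB2HSV)
    m=cv2.inRange(hsv,(90,90,40),(125,255,255))
    m=cv2.morphologyEx(m,cv2.MORPH_CLOSE,np.ones((5,5)))
    cs,_=cv2.findContours(m,cv2.RETR_EXTERNAL,cv2.CHAIN_APPROX_NONE)
    for k in cs:
        a=cv2.contourArea(k); x,y,w,h=cv2.boundingRect(k)
        if a<60 or a>4000 or (n=="top" and (x<150 or y<90)):continue
        (u,v),_,_=r=cv2.minAreaRect(k)
        b=cv2.boxPoints(r)
        print(n,a,(round(u),round(v)))
        for z in zs:
            P=np.array([ray(c,*p,z)[:2] for p in b]);e=np.diff(P,axis=0);l=np.linalg.norm(e,axis=1)
            print("  z",z,P.mean(0).round(3),l[:2].round(3),np.degrees(np.arctan2(e[:2,1],e[:2,0])).round(1))
c=pickle.load(open("top0.pkl","rb"))
# housing grey top corners etc
g=cv2.cvtColor(c["pixels"],cv2.COLOR_RGB2GRAY)
cr=c["pixels"][120:225,155:345];cr=cv2.resize(cr,None,fx=4,fy=4,interpolation=cv2.INTER_CUBIC)
cr2=c["pixels"][150:255,350:430];cr2=cv2.resize(cr2,None,fx=4,fy=4)[:420]
cv2.imwrite("pics/crop.png",np.vstack([cr])[...,::-1])
```

```text
top 66.5 (217, 287)
  z 0.008 [0.265 0.174] [0.035 0.014] [ -56.4 -144.4]
  z 0.118 [0.267 0.147] [0.031 0.012] [ -56.4 -144.4]
top 897.5 (389, 178)
  z 0.008 [ 0.538 -0.26 ] [0.068 0.097] [ -13.3 -103.1]
  z 0.118 [ 0.512 -0.242] [0.061 0.087] [ -13.3 -103.1]
top 96.5 (283, 164)
  z 0.008 [0.576 0.014] [0.01  0.067] [ -90.5 -179.4]
  z 0.118 [0.545 0.003] [0.009 0.06 ] [ -90.5 -179.4]
scene 666.5 (344, 297)
  z 0.008 [ 0.408 -0.247] [0.048 0.061] [ -27.5 -121.7]
  z 0.118 [ 0.351 -0.335] [0.039 0.049] [ -27.5 -121.7]
scene 1338.5 (411, 278)
  z 0.008 [ 0.539 -0.26 ] [0.083 0.123] [   9.2 -106.6]
  z 0.118 [ 0.459 -0.346] [0.067 0.1  ] [   9.2 -106.6]
scene 87.0 (224, 241)
  z 0.008 [ 0.27  -0.006] [0.136 0.014] [ -18.3 -107.9]
  z 0.118 [ 0.24 -0.14] [0.111 0.011] [ -18.3 -107.9]
scene 290.0 (343, 166)
  z 0.008 [0.63  0.139] [0.081 0.064] [   2.  -113.4]
  z 0.118 [ 0.532 -0.021] [0.066 0.052] [   2.  -113.4]
scene 476.5 (314, 105)
  z 0.008 [0.742 0.52 ] [0.152 0.184] [ 61.5 -51.4]
  z 0.118 [0.623 0.288] [0.124 0.15 ] [ 61.5 -51.4]
```

View pics/crop.png

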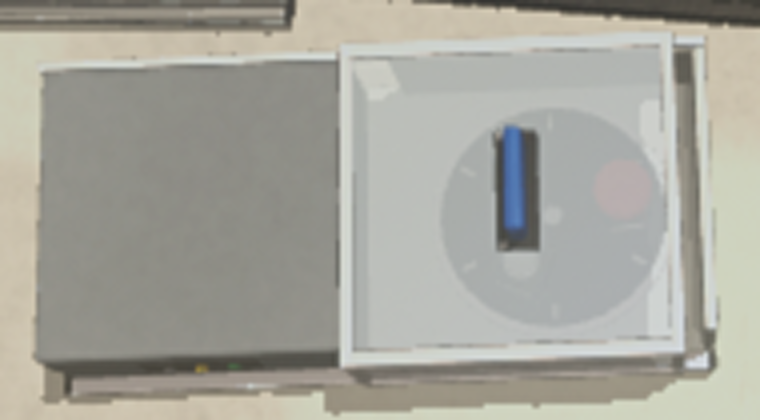

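The crop shows the guard already partly open. The handle is left of the turntable's hub, which is at top-view px (293,174). The objective is faint at about (285,186) and the red cap at (310,167). The housing's left edge is at px 165.

Run:
```python
from h import *
import pickle
c=pickle.load(open("top0.pkl","rb"))
o=np.array([155,120])
def r(n,p,z):
    u=np.array(p)/4+o; q=ray(c,*u,z); print(n,q.round(4)); return q[:2]
a=r("hub",(553,215),.022)
r("red",(622,188),.072); r("obj?",(520,262),.068)
b=r("hTL",(42,68),.082);d=r("hBL",(36,358),.08)
G=[r("g"+str(i),p,.088) for i,p in enumerate([(340,45),(671,33),(683,353),(341,366)])]
for i,j in((0,1),(3,2),(0,3),(1,2)):
    e=G[j]-G[i];print(i,j,np.linalg.norm(e).round(4),np.degrees(np.arctan2(e[1],e[0])).round(2))
print(np.degrees(np.arctan2(*(b-d)[::-1])),np.linalg.norm(b-d))
print("handle top",r("ht",(512,127),.118),r("hb",(514,230),.118))
r("rightwalltop",(708,38),.082);r("rightwallbot",(712,330),.082)
```

```text
hub [ 0.547 -0.014  0.022]
red [ 0.551  -0.0595  0.072 ]
obj? [0.5063 0.0025 0.068 ]
hTL [0.627  0.2953 0.082 ]
hBL [0.4475 0.2884 0.08  ]
g0 [0.638  0.1117 0.088 ]
g1 [ 0.6438 -0.0899  0.088 ]
g2 [ 0.4464 -0.0956  0.088 ]
g3 [0.4401 0.1053 0.088 ]
0 1 0.2017 -88.35
3 2 0.201 -88.2
0 3 0.1979 -178.14
1 2 0.1974 -178.35
2.192444723527949 0.17966396517885885
ht [0.576  0.0033 0.118 ]
hb [0.5141 0.0015 0.118 ]
handle top [0.57597516 0.00334219] [0.5141439  0.00153482]
rightwalltop [ 0.6426 -0.1125  0.082 ]
rightwallbot [ 0.4611 -0.1129  0.082 ]
```

Request:
move_arm(moves=[0.156, -0.28, -0.02, 0.22, 0, 0.156, -0.28, -0.02, 0.22, 0, 0.156, -0.28, -0.02, 0.22, 0, 0.156, -0.28, -0.02, 0.22, 0, 0.156, -0.28, -0.02, 0.22, 0, 0.156, -0.28, -0.02, 0.22, 0, 0.156, -0.28, -0.02, 0.22, 0, 0.311, -0.57, -0.038, 0.449, 0, 0.311, -0.57, -0.038, 0.449, 0, 0.311, -0.57, -0.038, 0.449, 0, 0.311, -0.57, -0.038, 0.449, 0, 0.311, -0.57, -0.038, 0.449, 0])

```text
clock: 1.1
tcp_pos: [0.4682, 0.0981, 0.2102]
orientation: [-0.0, -0.015, 1.0, 0.0]
wrist_force: [1.0, 0.9, 0.6]
finger_gap: -0.0002
grip_force: 0.0
```

Request:
move_arm(moves=[0.035, -0.06, 0, 0, 0, 0.07, -0.12, 0, 0, 0, 0.07, -0.12, 0, 0, 0, 0.07, -0.12, 0, 0, 0, 0.07, -0.12, 0, 0, 0, 0.07, -0.12, 0, 0, 0])

```text
clock: 1.6
tcp_pos: [0.5375, -0.0205, 0.2097]
orientation: [-0.001, -0.014, 1.0, 0.0]
wrist_force: [0.2, 0.4, 0.8]
finger_gap: -0.0003
grip_force: 0.0
```

Request:
move_arm(moves=[0.007, -0.027, -0.03, 0, 0, 0.007, -0.027, -0.07, 0, 0, 0.007, -0.027, -0.106, 0, 0, 0.007, -0.027, -0.106, 0, 0, 0.007, -0.015, -0.106, 0, 0, 0.006, 0.0, -0.106, 0, 0, 0.006, 0.015, -0.106, 0, 0, 0.005, 0.03, -0.106, 0, 0, 0.005, 0.045, -0.106, 0, 0])

```text
clock: 2.35
tcp_pos: [0.5438, 0.0268, 0.1077]
orientation: [0.002, -0.015, 1.0, -0.001]
wrist_force: [-1.4, -2.2, -0.9]
finger_gap: -0.0001
grip_force: 1.1
```

Request:
move_arm(moves=[0, 0.015, 0, 0, 0, -0.001, 0.03, 0, 0, 0, -0.001, 0.045, 0, 0, 0, -0.002, 0.06, 0, 0, 0, -0.002, 0.075, 0, 0, 0, -0.003, 0.09, 0, 0, 0, -0.003, 0.105, 0, 0, 0, -0.004, 0.12, 0, 0, 0, -0.004, 0.13, 0, 0, 0, -0.004, 0.135, 0, 0, 0, -0.004, 0.135, 0, 0, 0])

```text
clock: 3.27
tcp_pos: [0.5396, 0.162, 0.1064]
orientation: [0.001, -0.016, 1.0, 0.001]
wrist_force: [-0.4, -0.1, 0.5]
finger_gap: 0.0
grip_force: 0.0
```

Run:
```python
from h import *
import pickle
s=env.get_state();print(s["clock"],s["tcp_pos"],s["wrist_force"])
c=cam("top");pickle.dump(c,open("top1.pkl","wb"))
cr=c["pixels"][115:230,150:350];cv2.imwrite("pics/c1.png",cv2.resize(cr,None,fx=4,fy=4,interpolation=cv2.INTER_CUBIC)[...,::-1])
```

```text
3.2667 [0.53958065 0.16204126 0.10638601] [-0.43610962 -0.09250459  0.54225081]
```

View pics/c1.png

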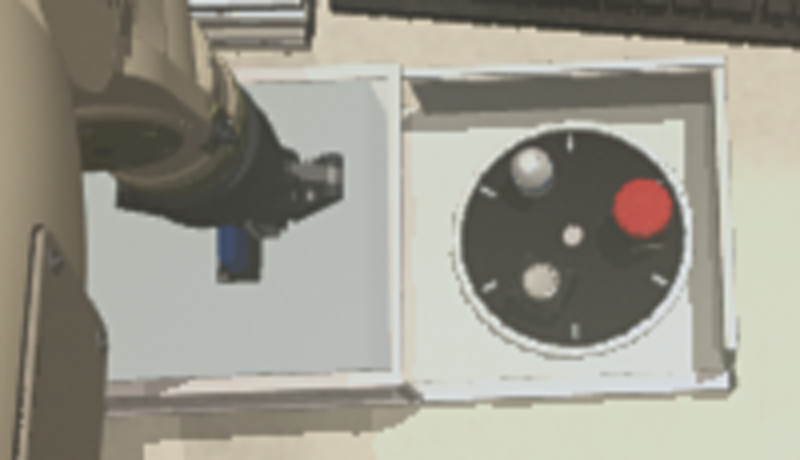

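The guard is open. Two round pale tops stand on the disc, at crop (532,170) and (541,280), plus the red cap at (643,207). One is the objective and the other is the cube's port. I'll push the last few mm, back off, and look closer.

Request:
move_arm(moves=[0, 0.003, 0, 0, 0, 0, 0.006, 0, 0, 0, 0, 0.006, 0, 0, 0, 0, 0.006, 0, 0, 0])

```text
clock: 3.65
tcp_pos: [0.539, 0.1658, 0.1043]
orientation: [-0.0, -0.014, 1.0, 0.0]
wrist_force: [0.4, 0.1, -0.8]
finger_gap: -0.0003
grip_force: 0.0
```

Request:
move_arm(moves=[0, -0.02, 0, 0, 0, 0, -0.02, 0.04, 0, 0, 0, -0.02, 0.08, 0, 0, -0.02, 0, 0.12, 0, 0.03, -0.06, 0.0, 0.13, 0, 0.05, -0.06, 0.0, 0.13, 0, 0.05, -0.06, 0.0, 0.13, 0, 0.05, -0.06, 0.0, 0.13, 0, 0.05])

```text
clock: 4.32
tcp_pos: [0.4791, 0.1658, 0.2343]
orientation: [0.0, -0.015, 1.0, 0.0]
wrist_force: [-0.3, -0.5, -1.5]
finger_gap: 0.0498
grip_force: 0.0
```

Run:
```python
from h import *
import pickle
s=env.get_state();print(s["clock"],s["tcp_pos"],s["wrist_force"])
c=cam("top");pickle.dump(c,open("top2.pkl","wb"));d=cam("scene");pickle.dump(d,open("scene2.pkl","wb"))
A=cv2.resize(c["pixels"][140:205,258:333],(450,390),interpolation=cv2.INTER_CUBIC)
B=cv2.resize(d["pixels"][165:240,310:415],(546,390),interpolation=cv2.INTER_CUBIC)[:,:340]
A2=A; cv2.imwrite("pics/c2.png",np.hstack([A,B])[...,::-1])
```

```text
4.3167 [0.47912915 0.16583717 0.23430163] [-0.32485416 -0.54334038 -1.45044748]
```

View pics/c2.png

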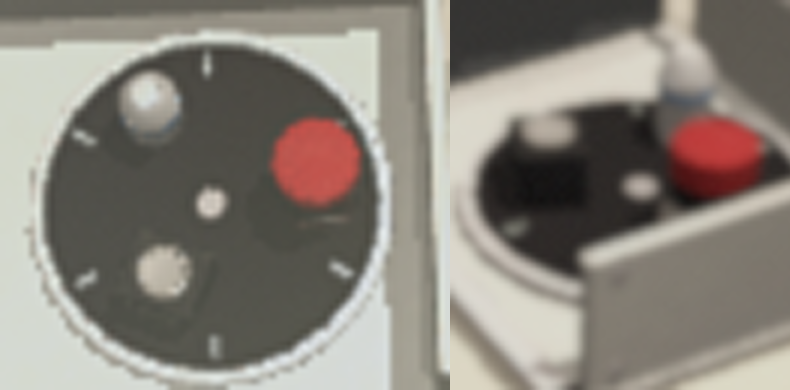

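Top crop: the objective is the upper-left object at (150,105), domed with a blue band (also at (685,100) in the scene half). The lower one at (163,270) is the black cube with its pale port, and the red cap is at (316,162).

Run:
```python
from h import *
import pickle
c=pickle.load(open("top2.pkl","rb"));d=pickle.load(open("scene2.pkl","rb"))
T=lambda x,y:(258+x/6-.4,140+y/6-.4)
def line(c,p): return ray(c,*p,.022)[:2],ray(c,*p,.068)[:2]
a0,a1=line(c,T(151,105));b0,b1=line(d,(310+(685-450)/5.2-.4,184))
s=np.linalg.solve(np.c_[a1-a0,b0-b1],b0-a0);print("axis",a0+s[0]*(a1-a0),s,a0,a1,b0,b1)
hub=ray(c,*T(211,203),.022);print("hub",hub)
print("jar",ray(c,*T(317,162),.072),"port",ray(c,*T(163,272),.053))
ax=a0+s[0]*(a1-a0)
print("r",np.linalg.norm(ax-hub[:2]))
print("top proj",proj(c,[*ax,.068]),(proj(c,[*ax,.068])-[258,140])*6, "scene",proj(d,[*ax,.068]),"want",(355,165+38/5.2))
print("base near edge",(proj(c,[ax[0]-.013,ax[1],.022])-[258,140])*6)
```

```text
axis [0.58382555 0.01075354] [0.54396658 0.40538998] [0.59116181 0.01322259] [0.57767521 0.00868362] [0.59983311 0.03526301] [ 0.56034629 -0.02519598]
hub [ 0.54780727 -0.01272906  0.022     ]
jar [ 0.55197744 -0.05930373  0.072     ] port [0.5110519  0.00448552 0.053     ]
r 0.04299707758678467
top proj [[281.95132322 154.69219741]] [[143.70793935  88.15318444]] scene [[355.39291387 173.58175757]] want (355, 172.30769230769232)
base near edge [[153.88036739 148.56394821]]
```

Request:
move_arm(moves=[0.026, -0.039, 0, 0, 0.055, 0.05, -0.076, 0, 0, 0.055, 0.076, -0.115, 0, 0, 0.055, 0.105, -0.155, 0, 0, 0.055, 0.105, -0.155, -0.04, 0, 0.055, 0.105, -0.155, -0.07, 0, 0.055, 0.105, -0.155, -0.07, 0, 0.055, 0.105, -0.155, -0.07, 0, 0.055])

```text
clock: 5.08
tcp_pos: [0.582, 0.0105, 0.1612]
orientation: [-0.004, -0.014, 1.0, 0.001]
wrist_force: [-0.6, 0.1, 1.6]
finger_gap: 0.0554
grip_force: 0.0
```

Run:
```python
from h import *
import pickle
s=env.get_state();print(s["clock"],s["tcp_pos"],s["orientation"])
c=cam("wrist");save(c,"w1.png");pickle.dump(c,open("w1.pkl","wb"))
for z in (.022,.052,.068):print(proj(c,[.584,.011,z]))
```

```text
5.0833 [0.58202016 0.01049521 0.16123286] [-3.84632913e-03 -1.39238936e-02  9.99895442e-01  6.60125684e-04]
[[317.84099066 187.68095148]]
[[317.85668112 197.71772258]]
[[317.86655971 204.03679497]]
```

View pics/w1.png

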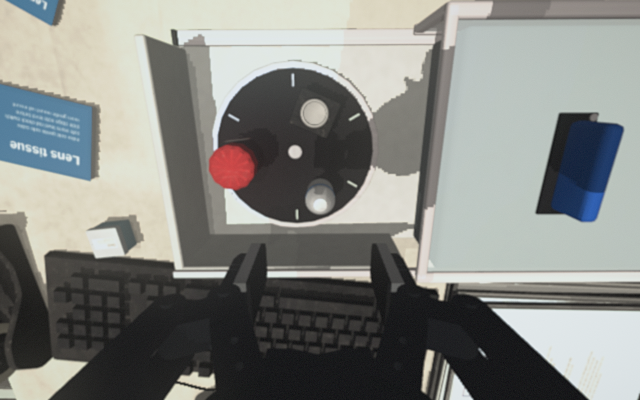

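The wrist view shows the objective at (319,200), matching the prediction of (318,188–204). It is centred between the fingers, and the "Lens tissue" booklet is at left. Descending.

Request:
move_arm(moves=[0, 0, -0.03, 0, 0.055, 0, 0, -0.06, 0, 0.055, 0, 0, -0.085, 0, 0.055, 0, 0, -0.105, 0, 0.055, 0, 0, -0.118, 0, 0.055, 0, 0, -0.127, 0, 0.055, 0, 0, -0.127, 0, 0.055, 0, 0, -0.127, 0, 0.055])

```text
clock: 5.8
tcp_pos: [0.585, 0.0114, 0.0389]
orientation: [0.001, -0.015, 1.0, -0.0]
wrist_force: [-0.5, 0.1, 0.1]
finger_gap: 0.0546
grip_force: 0.0
```

Request:
move_arm(moves=[0, 0, -0.004, 0, 0.05, 0, 0, -0.004, 0, 0.042, 0, 0, -0.004, 0, 0.036, 0, 0, -0.004, 0, 0.032, 0, 0, -0.004, 0, 0.029, 0, 0, -0.004, 0, 0.026, 0, 0, -0.004, 0, 0.022, 0, 0, -0.004, 0, 0.02, 0, 0, -0.004, 0, 0.02, 0, 0, -0.004, 0, 0.02], newtons=30)

```text
clock: 6.63
tcp_pos: [0.5843, 0.0109, 0.0337]
orientation: [0.0, -0.015, 1.0, -0.0]
wrist_force: [0.3, -0.7, 3.1]
finger_gap: 0.0238
grip_force: 29.5
```

Request:
move_arm(moves=[0, 0, 0.01, 0, 0.02, 0, 0, 0.025, 0, 0.02, 0, 0, 0.045, 0, 0.02, 0, 0, 0.07, 0, 0.02, 0, 0, 0.1, 0, 0.02, 0, 0, 0.13, 0, 0.02, 0, 0, 0.13, 0, 0.02, 0, 0, 0.13, 0, 0.02])

```text
clock: 7.3
tcp_pos: [0.5853, 0.0109, 0.1659]
orientation: [0.002, -0.015, 1.0, -0.0]
wrist_force: [0.3, -0.6, -1.9]
finger_gap: 0.0239
grip_force: 29.5
```

Run:
```python
from h import *
import pickle
s=env.get_state();print(s["clock"],s["tcp_pos"],s["orientation"],s["finger_gap"],s["grip_force"])
c=cam("wrist");d=cam("scene");
p=proj(d,[*s["tcp_pos"]])[0].astype(int);print(p)
x0=max(p[0]-50,0);y0=max(p[1]-50,0)
A=cv2.resize(d["pixels"][y0:y0+100,x0:x0+100],(400,400),interpolation=cv2.INTER_CUBIC)
B=cv2.resize(c["pixels"][120:380,190:450],(400,400))
cv2.imwrite("pics/c3.png",np.hstack([A,B])[...,::-1])
```

```text
7.3 [0.58531192 0.0108552  0.16589983] [ 2.18177767e-03 -1.46396067e-02  9.99890429e-01 -2.29089117e-04] 0.023910944607926612 29.542955567558238
[358 133]
```

View pics/c3.png

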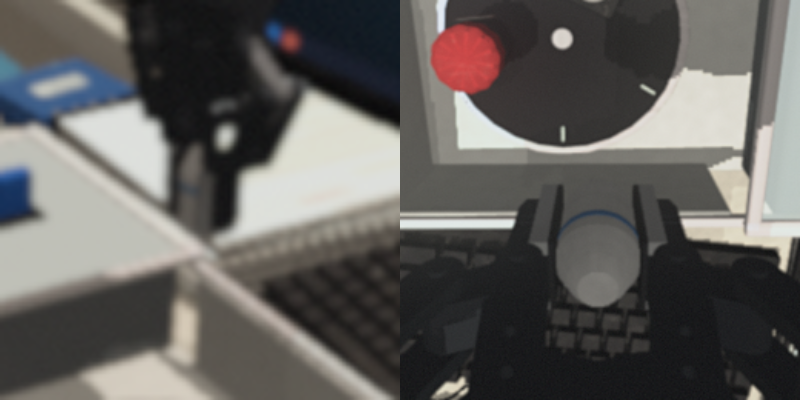

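Request:
move_arm(moves=[-0.004, -0.02, 0, 0, 0.02, -0.01, -0.05, 0, 0, 0.02, -0.016, -0.085, 0, 0, 0.02, -0.022, -0.12, 0, 0, 0.02, -0.028, -0.155, 0, 0, 0.02, -0.034, -0.19, 0, 0, 0.02, -0.04, -0.225, 0, 0, 0.02, -0.044, -0.25, 0, 0, 0.02, -0.047, -0.265, 0, 0, 0.02, -0.047, -0.271, 0, 0, 0.02, -0.047, -0.271, -0.03, 0, 0.02, -0.047, -0.271, -0.06, 0, 0.02])

```text
clock: 8.4
tcp_pos: [0.5383, -0.2603, 0.104]
orientation: [0.002, -0.015, 1.0, -0.001]
wrist_force: [0.1, 0.0, -1.9]
finger_gap: 0.0242
grip_force: 29.6
```

Request:
move_arm(moves=[0, 0, -0.02, 0, 0.02, 0, 0, -0.04, 0, 0.02, 0, 0, -0.055, 0, 0.02, 0, 0, -0.066, 0, 0.02, 0, 0, -0.073, 0, 0.02, 0, 0, -0.077, 0, 0.02, 0, 0, -0.079, 0, 0.02, 0, 0, -0.079, 0, 0.02, 0, 0, -0.079, 0, 0.02])

```text
clock: 9.15
tcp_pos: [0.5376, -0.2603, 0.0252]
orientation: [0.001, -0.015, 1.0, -0.0]
wrist_force: [0.3, 0.3, -0.7]
finger_gap: 0.0238
grip_force: 29.6
```

Request:
move_arm(moves=[0, 0, -0.001, 0, 0.02, 0, 0, -0.002, 0, 0.02, 0, 0, -0.003, 0, 0.02, 0, 0, -0.004, 0, 0.02, 0, 0, -0.004, 0, 0.02])

```text
clock: 9.57
tcp_pos: [0.5368, -0.26, 0.0203]
orientation: [-0.0, -0.015, 1.0, 0.0]
wrist_force: [-0.0, -0.3, -1.7]
finger_gap: 0.0238
grip_force: 29.6
```

Request:
move_arm(moves=[0, 0, -0.0005, 0, 0.02, 0, 0, -0.001, 0, 0.02, 0, 0, -0.0015, 0, 0.02, 0, 0, -0.0015, 0, 0.02])

```text
clock: 9.9
tcp_pos: [0.537, -0.2601, 0.0194]
orientation: [0.0, -0.015, 1.0, -0.0]
wrist_force: [-1.3, 0.4, 2.8]
finger_gap: 0.0239
grip_force: 30.0
```

Request:
move_arm(moves=[0, 0, 0, 0, 0.024, 0, 0, 0, 0, 0.026, 0, 0, 0, 0, 0.028, 0, 0, 0, 0, 0.032, 0, 0, 0, 0, 0.038, 0, 0, 0, 0, 0.045, 0, 0, 0, 0, 0.055, 0, 0, 0, 0, 0.055])

```text
clock: 10.57
tcp_pos: [0.537, -0.26, 0.0188]
orientation: [-0.0, -0.015, 1.0, 0.0]
wrist_force: [-0.2, -0.7, -0.2]
finger_gap: 0.055
grip_force: 0.0
```

Request:
move_arm(moves=[0, 0, 0.01, 0, 0.055, 0, 0, 0.03, 0, 0.055, 0, 0, 0.06, 0, 0.055, 0, 0, 0.1, 0, 0.055, 0, 0, 0.14, 0, 0.055, 0, 0, 0.18, 0, 0.055, 0, 0, 0.18, 0, 0.055])

```text
clock: 11.15
tcp_pos: [0.5405, -0.2623, 0.2091]
orientation: [0.006, -0.015, 1.0, -0.004]
wrist_force: [2.3, -2.1, 1.7]
finger_gap: 0.0547
grip_force: 0.0
```

Run:
```python
from h import *
s=env.get_state();print(s["clock"],s["tcp_pos"])
c=cam("wrist");d=cam("scene");t=cam("top")
A=cv2.resize(d["pixels"][225:315,360:460],(400,360),interpolation=cv2.INTER_CUBIC)
B=cv2.resize(c["pixels"],(400,250));B=np.vstack([B,np.zeros((110,400,3),np.uint8)])
A2=cv2.resize(t["pixels"][110:235,150:350],(400,250));
cv2.imwrite("pics/c4.png",np.vstack([np.hstack([A,B]),np.hstack([A2,A2*0])])[:600,...,::-1])
print(proj(d,[[.537,-.26,.008],[.537,-.26,.054]]))
```

```text
11.15 [ 0.54050601 -0.26225892  0.20906317]
[[409.53324009 276.88632617]
 [412.56546919 257.88062537]]
```

View pics/c4.png

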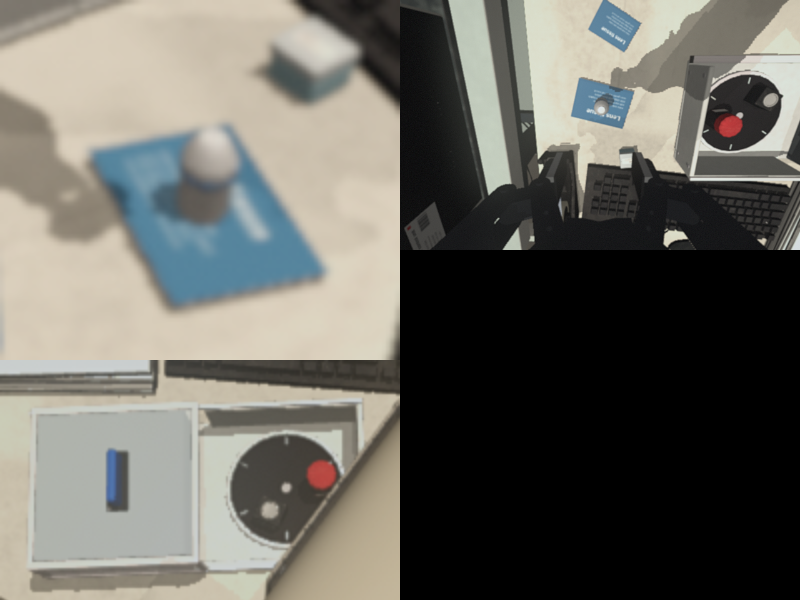

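The objective stands upright on the large booklet (scene crop (210,185)), the box is untouched, and the guard is fully open with its handle at the lower crop's (112,478). Going to the far side of the handle to shut it.

Request:
move_arm(moves=[0, 0.04, 0, 0, 0, 0, 0.08, 0, 0, 0, 0, 0.12, 0, 0, 0, 0, 0.16, 0, 0, 0, 0, 0.2, 0, 0, 0, 0, 0.24, 0, 0, 0, 0, 0.28, 0, 0, 0, 0, 0.32, 0, 0, 0, 0, 0.36, 0, 0, 0, 0, 0.4, 0, 0, 0, 0, 0.44, 0, 0, 0, 0, 0.48, 0, 0, 0])

```text
clock: 12.3
tcp_pos: [0.5353, 0.2216, 0.1969]
orientation: [-0.002, -0.015, 1.0, -0.0]
wrist_force: [0.0, -0.1, 0.7]
finger_gap: -0.0001
grip_force: 0.0
```

Request:
move_arm(moves=[0, 0.02, 0, 0, 0, 0, 0.02, 0, 0, 0, 0, 0.02, 0, 0, 0])

```text
clock: 12.55
tcp_pos: [0.5355, 0.2407, 0.1969]
orientation: [-0.002, -0.016, 1.0, -0.001]
wrist_force: [-0.1, 0.3, 0.7]
finger_gap: 0.0003
grip_force: 0.0
```

Run:
```python
from h import *
import pickle
s=env.get_state();print(s["clock"],s["tcp_pos"],s["orientation"],s["finger_gap"])
c=pickle.load(open("top2.pkl","rb"))
print([ray(c,150+x/2,110+y/2,.118).round(3) for x,y in((112,90),(112,142))])
```

```text
12.55 [0.535515   0.240738   0.19685986] [-1.82314679e-03 -1.59637983e-02  9.99870689e-01 -6.62940716e-04] 0.00026322183917098786
[array([0.57 , 0.183, 0.118]), array([0.507, 0.181, 0.118])]
```

Request:
move_arm(moves=[0.003, 0, -0.03, 0, 0, 0.003, 0, -0.06, 0, 0, 0.003, 0, -0.085, 0, 0, 0.003, 0, -0.091, 0, 0, 0.003, 0, -0.091, 0, 0, 0.003, -0.015, -0.091, 0, 0, 0.004, -0.03, -0.091, 0, 0, 0.004, -0.045, -0.091, 0, 0, 0.005, -0.06, -0.091, 0, 0, 0.005, -0.075, -0.091, 0, 0, 0.006, -0.09, -0.091, 0, 0, 0.006, -0.105, -0.091, 0, 0])

```text
clock: 13.55
tcp_pos: [0.5442, 0.1337, 0.1102]
orientation: [0.002, -0.014, 1.0, 0.001]
wrist_force: [1.9, 1.3, -0.1]
finger_gap: -0.0002
grip_force: 1.1
```

Request:
move_arm(moves=[0, -0.015, 0, 0, 0, 0.001, -0.03, 0, 0, 0, 0.001, -0.045, 0, 0, 0, 0.002, -0.06, 0, 0, 0, 0.002, -0.075, 0, 0, 0, 0.003, -0.09, 0, 0, 0, 0.003, -0.1, 0, 0, 0, 0.003, -0.11, 0, 0, 0, 0.003, -0.116, 0, 0, 0, 0.003, -0.12, 0, 0, 0, 0.003, -0.12, 0, 0, 0])

```text
clock: 14.47
tcp_pos: [0.5461, 0.014, 0.1083]
orientation: [0.0, -0.014, 1.0, -0.0]
wrist_force: [-0.8, -1.0, -0.0]
finger_gap: -0.0001
grip_force: 0.0
```

Creep to the stop, watching force.

Request:
move_arm(moves=[0, -0.003, 0, 0, 0, 0, -0.005, 0, 0, 0, 0, -0.007, 0, 0, 0, 0, -0.008, 0, 0, 0, 0, -0.008, 0, 0, 0])

```text
clock: 14.88
tcp_pos: [0.5459, 0.0075, 0.1079]
orientation: [-0.0, -0.015, 1.0, 0.001]
wrist_force: [-0.5, 3.6, 1.2]
finger_gap: -0.0003
grip_force: 1.6
```

Request:
move_arm(moves=[0, -0.001, 0, 0, 0, 0, -0.002, 0, 0, 0, 0, -0.003, 0, 0, 0, 0, -0.004, 0, 0, 0])

```text
clock: 15.22
tcp_pos: [0.5459, 0.0071, 0.108]
orientation: [0.0, -0.016, 1.0, 0.004]
wrist_force: [0.5, 18.4, 3.4]
finger_gap: -0.0001
grip_force: 9.4
```

Hard stop reached (18 N with no advance). Backing off.

Request:
move_arm(moves=[0, 0.005, 0, 0, 0, 0, 0.025, 0, 0, 0, 0, 0.03, 0.03, 0, 0, 0, 0.05, 0.06, 0, 0, -0.02, 0.08, 0.1, 0, 0, -0.04, 0.12, 0.12, 0, 0, -0.06, 0.16, 0.12, 0, 0, -0.08, 0.2, 0.12, 0, 0, -0.08, 0.2, 0.12, 0, 0, -0.08, 0.2, 0.12, 0, 0])

```text
clock: 16.05
tcp_pos: [0.4637, 0.206, 0.2285]
orientation: [0.0, -0.017, 1.0, 0.0]
wrist_force: [-0.6, 0.1, -0.4]
finger_gap: 0.0002
grip_force: 0.0
```

Run:
```python
from h import *
s=env.get_state();print(s["clock"],s["tcp_pos"])
d=cam("scene");t=cam("top")
A=cv2.resize(t["pixels"][110:235,230:430],(800,500),interpolation=cv2.INTER_CUBIC)
cv2.imwrite("pics/c5.png",A[...,::-1])
```

```text
16.05 [0.46374267 0.20601414 0.22847155]
```

View pics/c5.png

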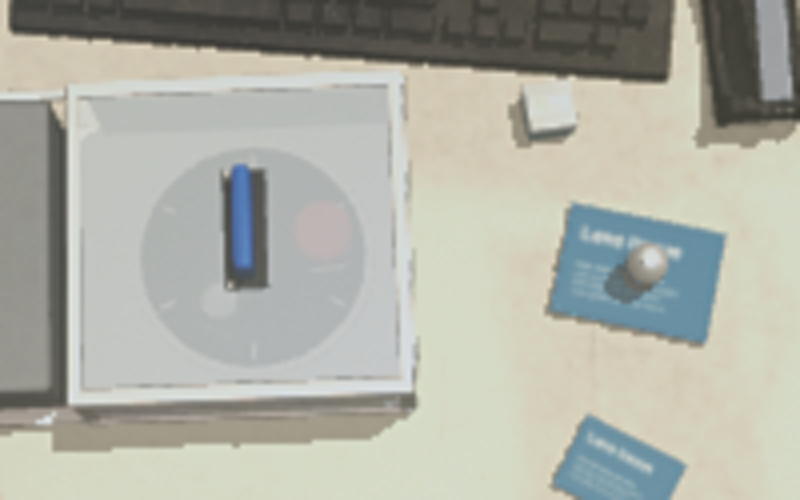

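The guard is fully shut (frame edge over the end wall at crop x≈410), the objective is upright on the large booklet at (648,262), and the jar and cube are on the disc. Handing in.

```bash
python3 -c "
from h import *
print(env.hand_in())"
```

```text
the job is handed in; nothing more can be done
None
```

I handed the job in at about 16 s on the robot's clock: the guard is shut against its stop, the objective stands upright on the large blue booklet, and the jar and filter cube are still on the turntable; the hand-in returned no verdict.

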